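Set the preload of a pump roller in the spring gauge

TASK

Lay the loose pale pump roller across the gauge, on the ledge of the blue sprung jaw facing the brass shoe, and let go of it. Then press the black knob down off its brake with about 13 N (it drags below 8 N and suffers above 20 N) and, keeping it so pressed, turn it clockwise until the squeezed roller has driven the jaw's black pointer to the red set mark, never overrunning the mark by more than 4 mm. Let the knob come up and leave it so; do not push the sprung jaw or the red mark by hand, and leave the beaker and the orange bung where they stand.

Things in the scene. Friction and masses are not known exactly. Their poses are not given: they have to be found in the camera images.
- roller_mid (a point): middle of the loose pale grey pump roller: body 22 mm in diameter, 34 mm long, with an 8 mm stub axle reaching 6 mm out of each end (46 mm over all), about 30 g. The point's y axis runs along the axle. It lies on the pale tray at the left (top at z = 6 mm), axle level. Pinch it by the axle ends from above. Fixed cream hose behind its way to the gauge: x over 0.55, y -0.14 to 0.12, up to 0.8 m high.
- gauge: roller preload gauge screwed to the bench: aluminium base 112 x 256 x 12 mm (x -62 to +50, y -132 to +124 mm). Origin on the bench under it; z up; y is the squeezing direction. From -y to +y: knob (axis at x 0, y -85 mm), brass shoe, blue sprung jaw with its ledge, spring barrel (y 79 to 119, top 61 mm above the bench). The white scale, top 47 mm up, lies on the -x side of the jaw's stem.
- shoe_face (a point): middle of the brass shoe's face that looks to +y of the gauge, 45 mm above the bench; 28 mm wide (x), 40 to 54 mm above the bench. It faces the jaw; the gap between both faces is 26 to 30 mm at the start and the 22 mm roller goes into it. The knob drives the shoe towards +y. Fingers at the axle's ends have free air down to 25 mm above the bench.
- jaw_face (a point): middle of the upright face of the blue sprung jaw that looks to -y of the gauge, 45 mm above the bench, axes as the gauge's. Face 28 mm wide (x), top 54 mm above the bench. From its foot a ledge (24 mm wide along x, reaching 25 mm to -y) slopes down 20 degrees to the face: the roller laid on it, axle along gauge x, settles against the face with its middle 11 mm to -y of this point, at its height.
- knob_top (a point): middle of the top of the black fluted knob, 79 mm above the bench when not pressed. The grip is an upright cylinder, 36 mm in diameter, 55 to 79 mm above the bench, on a steel flange 54 mm in diameter whose upper face is at 55 mm. Gripped firmly (about 30 N) by its upper 15 mm it can be both pressed and turned.
- knob (a joint): angle of the knob, rad, 0 to 3.0, growing as it is turned clockwise seen from above; 0 to 0.8 at the start. It turns an eccentric that pushes the shoe: advance 10.5 mm x (1 - cos(angle)). Not pressed, it drags on a spring brake, so turn it only while pressed. Pressed, it turns with 0.12 N m friction plus the roller's load (at most 0.12 N m). It stays where it is left.
- knob_press (a joint): how far the knob is pressed down, in m: 0 at rest. The press takes 6 N to begin and 9 N more per mm; the brake is free from 0.25 mm (8 N). More than 1.6 mm (20 N) is too hard: come down slowly (about 5 mm/s), and read and correct the force while turning, for a hand that only keeps its height drifts by several N in half a radian.
- sprung_jaw (a joint): deflection of the blue jaw towards +y of the gauge, in m: 0 unloaded, limit 0.018. Spring 0.9 N per mm. The pointer moves with it.
- pointer_tip (a point): tip of the black pointer that the sprung jaw carries over the white scale, 51 mm above the bench; the pointer runs from the jaw's stem to the -x side of the gauge. It moves along gauge y.
- set_mark (a joint): jaw deflection, in m, at which the pointer is on the red set mark: between 0.004 and 0.010. The mark is stiff and must not be moved.
- mark_tip (a point): tip of the red set mark on the scale's near edge, 3 mm in front of the pointer's tip when they agree; its y axis is the gauge's y.
- beaker_100: clear beaker, 59 x 53 x 70 mm, origin under its middle; stands on the pale tray at the left; leave alone.
- bung: orange bung, 23 x 23 x 23 mm, origin under its middle; stands on the bench in front of the gauge; leave alone.

How it is judged:
On the way, in this order (a step that is already met when the one before it is completed fails the run):
1. the roller lies released on the ledge across the sprung jaw, not yet squeezed (x of roller_mid in the frame of jaw_face between -0.008 and 0.008 m and y of roller_mid in the frame of jaw_face between -0.015 and -0.008 m and z of roller_mid in the frame of jaw_face between -0.004 and 0.005 m and angle between the y axis of roller_mid and the x axis of jaw_face, either way round below 0.2 rad and contact force between the fingers and roller below 0.1 N and value of joint sprung_jaw below 0.0015 m), for 0.2 s.
2. the knob, pressed off its brake, is turned so that the roller deflects the sprung jaw (value of joint knob_press above 0.00025 m and value of joint sprung_jaw above 0.0015 m and velocity of joint knob above 0.03 rad/s), for 0.05 s.
At the end, for the whole second after the job is handed in: The roller lies across the sprung jaw (middle within 9 mm sideways of the jaw's, 8 to 14 mm before its face, at its height within 5 mm, axle within 0.15 rad of gauge x), squeezed by the shoe; the pointer is within 1.6 mm of the set mark and at rest; the knob is released and up (y of pointer_tip in the frame of mark_tip between -0.0016 and 0.0016 m and x of roller_mid in the frame of jaw_face between -0.009 and 0.009 m and y of roller_mid in the frame of jaw_face between -0.014 and -0.008 m and z of roller_mid in the frame of jaw_face between -0.004 and 0.005 m and angle between the y axis of roller_mid and the x axis of jaw_face, either way round below 0.15 rad and contact force between roller and shoe above 1 N and value of joint knob_press below 0.0005 m and velocity of joint sprung_jaw below 0.002 m/s); the robot touches nothing.
It fails at once if the knob is pressed harder than about 20 N (more than 1.6 mm down) (value of joint knob_press above 0.0016 m).
It fails at once if the knob is turned clockwise with its brake dragging (faster than 0.2 rad/s while pressed less than 0.25 mm, about 8 N) (value of joint knob_press below 0.00025 m and velocity of joint knob above 0.2 rad/s).
It fails at once if the pointer overruns the set mark by more than 4 mm (y of pointer_tip in the frame of mark_tip above 0.004 m).
It fails at once if the sprung jaw is pushed by hand (over 5 N) or the red mark shifted (over 1.5 mm) (contact force between the arm and sprung_jaw above 5 N or distance of mark_tip from where it was at the start of the episode above 0.0015 m).
It fails at once if the beaker or the orange bung is disturbed (moved over 20 mm) (distance of any of beaker_100, bung from where it was at the start of the episode above 0.02 m).
It also fails if it takes over 72 s, if anything falls off the work surface, if the arm or the gripper's body presses on something with over 40 N, if the wrist force passes 120 N, or if a joint passes its speed limit or range.

ROBOT

A 7-joint arm with a two-finger parallel gripper is mounted at the origin on a cart in front of the work surface, level with it; the furniture and walls round the work are solid. World frame = base frame: x ahead of the robot, y to its left, z up, the work surface at z = 0. Lengths are in m, angles in rad, forces in N, time in s.
With the tool pointing down it reaches from about 0.425 to 0.825 m from the base axis. Payload 3.6 kg.
Tool frame: the origin (TCP) lies at the very end of the fingers, on their centre line; the grasp point (between the pads) lies 19 mm behind it; z points along the fingers, y is the line along which they close (so a half turn about z gives the same grasp; the last joint's range is limited). The gripper opens to 93 mm and grips with 3 to 60 N. Pads are 15 mm wide; open, the fingers measure 128 mm over their backs; the gripper's body (75 mm by 188 mm) begins 65 mm behind the grasp point.
Start: joints at [-1.323, 0.615, -0.013, 1.423, 0.008, 1.103, -0.04], TCP at [0.176, 0.626, 0.219] pointing down, gripper open.
Joint ranges: [-3.12, 3.12], [-0.3, 2.06], [-1.34, 1.32], [0.26, 2.42], [-1.36, 4.5], [0.01, 1.98], [-2.84, 2.84]. Speed limits (rad/s): [2.79, 2.79, 3.14, 3.14, 3.14, 3.14, 3.14].

INTERFACE

Orientations are given as a unit quaternion [w, x, y, z].
In Python, from cell import get_obs, vision, sign_off, finder gives the robot as it stands. The module is installed in compiled form; this text tells all that it offers.
- The arm moves only by the tool carry_out, never from a script. Its arguments are lists of equal length, an entry for each row: "dp": the shift along the tool's x, y, z in m, a list of three; "yaw": the turn about the tool's z in rad; "claw": the opening in per cent of the stroke, from 0 (shut) to 100 (fully open). In form: {"dp": [[dx, dy, dz], ...], "yaw": [yaw, ...], "claw": [claw, ...]}. A call has 1 to 5 rows; each row is the pose to reach, as a shift and turn from the pose commanded when the call began, along the tool's axes at that moment; what a row does not reach only later rows make up. A row lasts 1/10 s, in which the tool goes at most 50 mm and 8.59 degrees, less where a joint would pass 70% of its speed; a pose out of reach is approached as far as the arm can. A call with a gripper value outside its range is refused whole. The fingers move at their own pace and stop on an object; "grip_force" is the grip in N (left out, the last holds). Time passes only in rows, so rows that repeat a pose let the fingers close. It gives the time, the measured TCP pose, the force, the opening and the grip force at its end, in the units of the state.
- get_obs(): the state, without advancing time (a new reading comes with each control period).
- vision.capture(name): name is "scene" or "top"; returns a dict with "frame" (400x640x3 uint8, red, green, blue), "vertical_fov" (degrees; the focal length in pixels is half the picture's height over the tangent of half this angle, whatever the lens; pixels are square), "cx", "cy" (the principal point, pixels), "dist" ([k1, k2, p1, p2, k3] as OpenCV has them; the pictures are not rectified), "rvec" (rotation vector, rad) and "tvec" (3), from world to camera coordinates, as OpenCV has them. Camera axes: x right, y down, z forward; pixel columns grow to the right and rows downward; lengths in m; the calibration is good to about 2 mm. A picture is of the moment at which its call begins. There is no depth.
- sign_off(): hands the job in; it is judged then, once.
Trained networks look in a picture, given as the dict that the camera call returned (one of the last four; its "shot" number tells which), for a name from the list of things; names that differ only in an ending like _2 or _b are one class to them, and where a whole thing is asked for, a point or a joint stands for the part that bears it (a point fixed in the world has none). Each returns a list of dicts, best first, with "p" (0 to 1); they miss things now and then, are a little off and sometimes report something else, mostly with a low value. They report only what shows in the picture. A call takes as long as a camera call.
- finder.find_in(picture, label): "centre" ([x, y, z] in m, in world coordinates, good to about 4 mm: the middle of the surface that is visible of it).
The state is a dict: "time": time; "joints": joint angles; "joint_vel": joint speeds; "joint_efforts": joint torques, N m; "ee_pos": TCP position; "ee_rot": TCP orientation; "force": force on the tool from outside, world axes, zero at the start; "wrist_torque": the same for the moment, N m; "finger_gap": finger opening in m; "grasp_force": force on a finger pad.
Only numpy, scipy, OpenCV 4.12 (cv2) and the standard library are available. Lean on these libraries where they do the work, as an engineer would, in place of code of your own. Each camera call takes 0.05 s, during which the arm holds its last target. There are 200 camera calls.

## Working session

There is one attempt and no reset: what is moved stays moved. The work goes in short steps, Python scripts to look and compute and a tool call to move; the robot and the scene stay as the last step left them, time stands still between calls to the robot, and variables do not carry over. Pictures are saved under pics/ and viewed, at most 10 in all, crops included, and the job is handed in when it is done.

Besides the shell and the picture viewer there is one more tool, called by a JSON object that holds its "api" and its "payload". carry_out: Moves the arm, as the interface text tells. Its arguments: {"type":"object","properties":{"dp":{"type":"array","items":{"type":"array","items":{"type":"number"}}},"yaw":{"type":"array","items":{"type":"number"}},"claw":{"type":"array","items":{"type":"number"}},"grip_force":{"type":"number"}},"required":["dp","yaw","claw"]}

```bash
mkdir -p pics
cat > h.py <<'E'
import numpy as np, cv2
from cell import get_obs, vision, sign_off, finder
def K(c):
    f=200/np.tan(np.radians(c["vertical_fov"])/2)
    return np.array([[f,0,c["cx"]],[0,f,c["cy"]],[0,0,1.]])
def proj(c,P):
    return cv2.projectPoints(np.array(P,float).reshape(-1,1,3),np.array(c["rvec"],float),np.array(c["tvec"],float),K(c),np.array(c["dist"],float))[0].reshape(-1,2)
def ray(c,uv,z):
    n=cv2.undistortPoints(np.array(uv,float).reshape(-1,1,2),K(c),np.array(c["dist"],float)).reshape(-1,2)
    R=cv2.Rodrigues(np.array(c["rvec"],float))[0]; o=-R.T@np.array(c["tvec"],float).ravel()
    d=np.c_[n,np.ones(len(n))]@R
    return o+d*((z-o[2])/d[:,2])[:,None]
def save(c,name,box=None,s=1):
    im=c["frame"][:,:,::-1]
    if box: im=im[box[1]:box[3],box[0]:box[2]]
    cv2.imwrite("pics/"+name,cv2.resize(im,None,fx=s,fy=s,interpolation=cv2.INTER_CUBIC))
E
python3 - <<'E'
from h import *
o=get_obs();print({k:np.round(v,3) for k,v in o.items()})
for n in ("scene","top"):
    c=vision.capture(n);save(c,n+"0.png")
    R=cv2.Rodrigues(np.array(c["rvec"],float))[0];print(n,-R.T@np.array(c["tvec"]).ravel())
    for l in ["roller_mid","gauge","shoe_face","jaw_face","knob_top","pointer_tip","mark_tip","beaker_100","bung"]:
        print(l,[(np.round(d["centre"],4),round(d["p"],2)) for d in finder.find_in(c,l)[:2]])
E
```

```text
{'time': np.float64(0.0), 'joints': array([-1.323,  0.616, -0.013,  1.425,  0.008,  1.103, -0.04 ]), 'joint_vel': array([-0.001, -0.001,  0.001,  0.001, -0.001,  0.   ,  0.   ]), 'joint_efforts': array([-0.0000e+00, -4.5893e+01,  2.0900e-01, -1.6574e+01, -6.1000e-02,
        2.1000e-02,  0.0000e+00]), 'ee_pos': array([0.176, 0.625, 0.218]), 'ee_rot': array([-0.   ,  0.136,  0.991, -0.001]), 'force': array([-0.875, -0.274,  0.368]), 'wrist_torque': array([-0.025, -0.051, -0.019]), 'grasp_force': np.float64(0.0), 'finger_gap': np.float64(0.093)}
scene [-0.36897562 -0.48068861  0.48195218]
roller_mid [(array([0.4119, 0.0734, 0.0185]), 0.39)]
gauge [(array([ 0.5284, -0.291 ,  0.0155]), 0.78)]
shoe_face [(array([ 0.5494, -0.2948,  0.039 ]), 0.48)]
jaw_face [(array([ 0.5449, -0.2421,  0.0398]), 0.7)]
knob_top [(array([ 0.5458, -0.3612,  0.0607]), 0.57)]
pointer_tip [(array([ 0.5449, -0.2438,  0.0429]), 0.48)]
mark_tip []
beaker_100 [(array([ 0.5327, -0.2911,  0.0156]), 0.68)]
bung []
top [ 0.19560445 -0.05012524  1.27426503]
roller_mid [(array([0.4237, 0.0777, 0.0235]), 0.55)]
gauge [(array([ 0.5431, -0.2695,  0.0144]), 0.82)]
shoe_face [(array([ 0.563 , -0.289 ,  0.0521]), 0.49)]
jaw_face [(array([ 0.55  , -0.2377,  0.047 ]), 0.62)]
knob_top [(array([ 0.5573, -0.3541,  0.0641]), 0.77)]
pointer_tip [(array([ 0.549 , -0.2376,  0.0485]), 0.74), (array([ 0.3509, -0.1009,  0.0255]), 0.56)]
mark_tip []
beaker_100 [(array([0.4044, 0.3271, 0.0385]), 0.96)]
bung [(array([ 0.3505, -0.1032,  0.0233]), 0.44), (array([0.4079, 0.3279, 0.041 ]), 0.31)]
```

Run:
```python
import cv2
a=cv2.imread("pics/top0.png")
cv2.imwrite("pics/a1.png",cv2.resize(a,(800,500)))
```

```text
(no output)
```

View pics/a1.png

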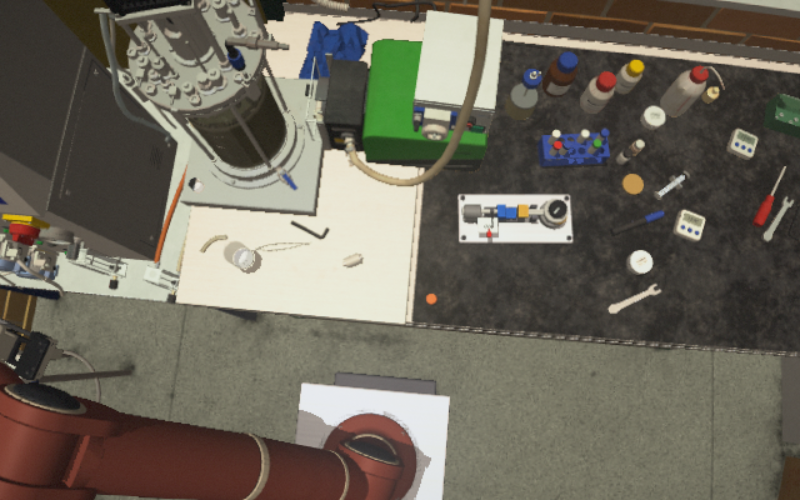

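View pics/scene0.png

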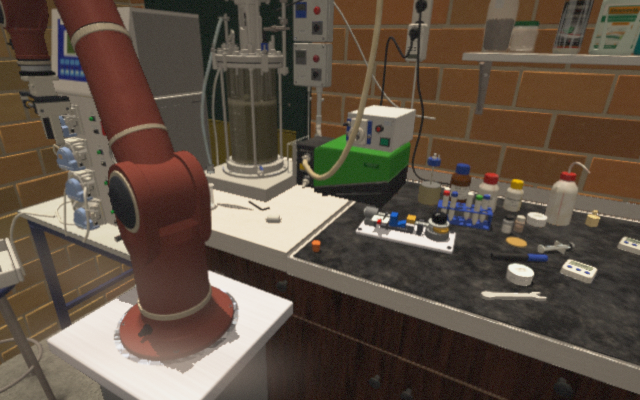

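Top view: roller at ~(282,208), gauge base centred ~(412,175), knob at (446,170), red mark ~(391,186), bung (345,239), all in 640-px coordinates. Zoom in on the gauge and the roller.

Run:
```python
from h import *
a=cv2.imread("pics/top0.png");b=cv2.imread("pics/scene0.png")
A=cv2.resize(a[150:200,362:462],(800,400),interpolation=cv2.INTER_CUBIC)
B=cv2.resize(b[200:256,350:462],(448,224),interpolation=cv2.INTER_CUBIC)
C=cv2.resize(a[198:220,265:300],(350,220),interpolation=cv2.INTER_CUBIC)
o=np.zeros((600,800,3),np.uint8);o[:376]=A[:376];o[376:,:448]=B;o[380:600,450:800]=C
cv2.imwrite("pics/z1.png",o)
c=vision.capture("top");print(K(c),c["dist"])
c2=vision.capture("scene");print(K(c2))
# base corners from white mask in top
im=c["frame"][150:200,362:462].astype(int)
m=((im.min(2)>150)).astype(np.uint8)
m=cv2.morphologyEx(m,cv2.MORPH_CLOSE,np.ones((15,15)))
n,l,s,ce=cv2.connectedComponentsWithStats(m);i=1+s[1:,4].argmax();print(s[i])
cn=np.argwhere(l==i)[:,::-1].astype(np.float32);r=cv2.boxPoints(cv2.minAreaRect(cn))+[362,150]
P=ray(c,r,0.012);print(r,P,P.mean(0))
g=c["frame"][198:220,265:300].astype(int);np.set_printoptions(linewidth=250)
print(g.sum(2)//3)
```

```text
[[467.35651654   0.         319.80936491]
 [  0.         467.35651654 191.80477426]
 [  0.           0.           1.        ]] [-0.08954694  0.          0.          0.          0.        ]
[[368.51599711   0.         316.37325108]
 [  0.         368.51599711 201.00850063]
 [  0.           0.           1.        ]]
[   0    0  100   50 5000]
[[362. 150.]
 [461. 150.]
 [461. 199.]
 [362. 199.]] [[ 0.6048851  -0.13305296  0.012     ]
 [ 0.63095255 -0.41474585  0.012     ]
 [ 0.48822719 -0.41777741  0.012     ]
 [ 0.46385698 -0.14278375  0.012     ]] [ 0.54698046 -0.27708999  0.012     ]
[[227 227 227 227 227 227 228 227 227 228 228 228 228 227 228 228 229 228 228 229 227 227 227 228 227 227 227 226 226 227 227 227 226 226 225]
 [226 227 226 226 226 226 226 227 227 228 227 227 227 227 229 228 229 228 228 228 227 227 227 227 227 227 228 227 227 227 227 225 226 226 226]
 [227 227 226 228 226 226 227 227 226 226 226 227 226 227 227 228 228 227 227 228 229 228 227 227 227 228 228 228 228 228 227 226 228 227 227]
 [228 229 228 228 227 227 227 227 227 228 227 227 227 228 227 227 226 227 226 22
[... 1937 characters left out ...]
23 225 226 227 227 227 225 227 227 222 225 228 227 227 228 226 228 228 228 228 227 227 227 228 227 227 228 228 228 227 227 228]
 [226 225 224 224 226 227 228 227 227 226 226 226 227 226 227 228 227 226 227 227 226 227 227 227 227 228 228 228 228 228 228 227 227 228 226]
 [227 225 226 227 228 227 227 227 227 228 227 227 228 226 228 228 228 228 228 227 227 227 228 227 228 227 228 227 227 226 228 227 227 227 226]
 [228 227 227 227 228 228 228 228 228 228 227 228 227 227 226 227 228 227 228 228 227 227 227 227 228 228 227 227 226 227 227 227 227 226 227]
 [228 227 227 229 227 226 226 227 227 228 228 228 228 227 228 228 228 228 228 228 227 227 227 227 226 227 227 227 227 226 228 228 228 227 227]]
```

View pics/z1.png

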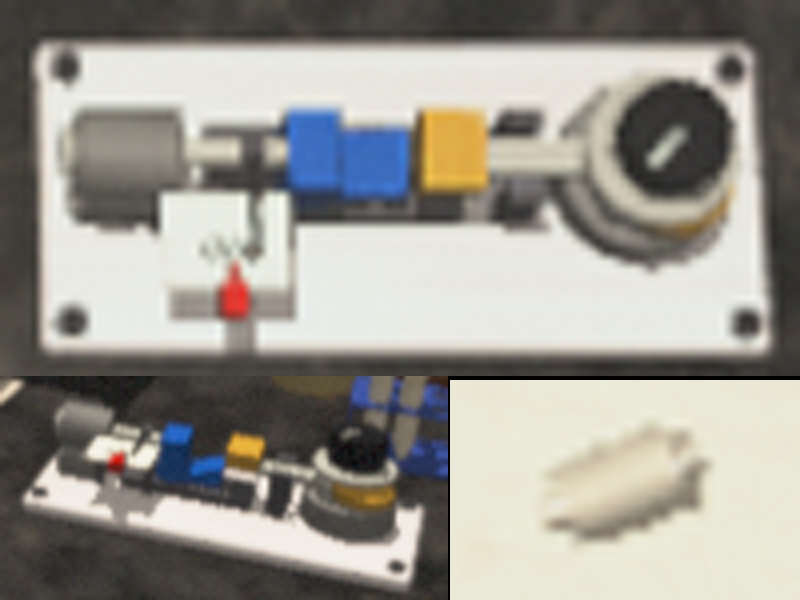

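```bash
cat >> h.py <<'E'
from scipy.optimize import least_squares
from scipy.spatial.transform import Rotation as Ro
def W(g,P):
    P=np.array(P,float).reshape(-1,3);c,s=np.cos(g[2]),np.sin(g[2])
    return np.c_[g[0]+c*P[:,0]-s*P[:,1],g[1]+s*P[:,0]+c*P[:,1],P[:,2]]
def go(target,yd,o=None):
    """dp in tool axes to TCP target; yd: wanted direction angle (world) of tool y mod pi"""
    o=o or get_obs();q=o["ee_rot"];R=Ro.from_quat([q[1],q[2],q[3],q[0]]).as_matrix()
    d=R.T@(np.array(target)-o["ee_pos"])
    t=np.arctan2(R[1,1],R[0,1]);yaw=-(yd-t);yaw=(yaw+np.pi/2)%np.pi-np.pi/2
    print("dp",np.round(d,4),"yaw",round(yaw,3),"j7",round(o["joints"][6],3))
E
python3 - <<'E'
from h import *
c=vision.capture("top")
uv=np.array([[35,42],[752,44],[770,352],[42,350]])/8+[361.5,149.5]
G=[[50,124,12],[50,-132,12],[-62,-132,12],[-62,124,12]];G=np.array(G)/1e3
r=least_squares(lambda g:(proj(c,W(g,G))-uv).ravel(),[.55,-.27,0]);g=r.x
print("gauge",g,r.fun.round(2));np.save("g.npy",g)
f=lambda u,v:[u/8+361.5,v/8+149.5]
ci=np.cos(g[2]);
def G2(uv,z):
    p=ray(c,[uv],z)[0];d=p[:2]-g[:2];s,co=np.sin(g[2]),np.cos(g[2]);return np.round([co*d[0]+s*d[1],-s*d[0]+co*d[1]],4)
print("knob",G2(f(677,140),.079),"jawface top",G2(f(343,150),.054),"shoe face",G2(f(420,150),.054),"mark",G2(f(234,265),.05),"ptr",G2(f(255,255),.051))
pc=[281.9,207.7];d=np.array([.915,-.403])*8
P=ray(c,[pc,pc-d,pc+d],.017);v=P[1]-P[2];print("roller",P,np.degrees(np.arctan2(v[1],v[0])),np.linalg.norm(v))
print("jaw w",W(g,[[0,-.0,.045]]))
go([P[0][0],P[0][1],.1],np.arctan2(v[1],v[0]))
go([.32,.36,.21],np.arctan2(v[1],v[0]))
E
```

```text
gauge [ 0.55334598 -0.27228061  0.08716007] [-0.17 -0.18  0.07 -0.02  0.33  0.03 -0.23  0.13]
knob [-0.0042 -0.0838] jawface top [-0.0012  0.0239] shoe face [-0.0011 -0.0024] mark [-0.0404  0.0617] ptr [-0.0372  0.0546]
roller [[0.4190758  0.07423187 0.017     ]
 [0.40837431 0.09323717 0.017     ]
 [0.42980113 0.05518445 0.017     ]] 119.38309660286562 0.04367055924914728
jaw w [[ 0.55334598 -0.27228061  0.045     ]]
dp [-0.3834 -0.4652  0.1186] yaw -0.787 j7 -0.04
dp [-0.2108 -0.2169  0.0086] yaw -0.787 j7 -0.04
```

{"api": "carry_out", "payload": {"dp": [[-0.03,-0.03,0],[-0.06,-0.062,0],[-0.092,-0.095,0],[-0.125,-0.13,0],[-0.158,-0.163,0]], "yaw": [0,0,0,0,0], "claw": [100,100,100,100,100]}}

```text
time: 1.65
ee_pos: [0.2845, 0.4243, 0.2189]
ee_rot: [0.0, 0.136, 0.991, 0.0]
force: [0.7, -0.8, -0.6]
finger_gap: 0.0931
grasp_force: 0.0
```

{"api": "carry_out", "payload": {"dp": [[-0.027,-0.027,0],[-0.053,-0.054,0],[-0.085,-0.09,0],[-0.115,-0.125,0],[-0.145,-0.16,0]], "yaw": [0,0,0,0,0], "claw": [100,100,100,100,100]}}

```text
time: 2.15
ee_pos: [0.3809, 0.2313, 0.219]
ee_rot: [0.0, 0.136, 0.991, 0.0]
force: [-0.7, 1.3, 0.4]
finger_gap: 0.0932
grasp_force: 0.0
```

{"api": "carry_out", "payload": {"dp": [[-0.016,-0.028,0.02],[-0.032,-0.056,0.04],[-0.048,-0.085,0.06],[-0.064,-0.113,0.085],[-0.08,-0.142,0.11]], "yaw": [-0.14,-0.28,-0.42,-0.56,-0.7], "claw": [100,100,100,100,100]}}

```text
time: 2.65
ee_pos: [0.4197, 0.0737, 0.1083]
ee_rot: [0.001, -0.215, 0.977, 0.0]
force: [1.2, -0.3, 0.0]
finger_gap: 0.0933
grasp_force: 0.0
```

{"api": "carry_out", "payload": {"dp": [[0,0,0],[0,0,0],[0,0,0]], "yaw": [-0.05,-0.087,-0.087], "claw": [90,80,80]}}

```text
time: 2.95
ee_pos: [0.4192, 0.0751, 0.109]
ee_rot: [0.001, -0.254, 0.967, 0.0]
force: [0.2, -0.1, -0.1]
finger_gap: 0.0757
grasp_force: 0.0
```

Run:
```python
from h import *
o=get_obs();print(o["time"],o["ee_pos"],o["finger_gap"],o["force"])
go([.4191,.0742,.06],np.radians(119.4))
c=vision.capture("top");d=vision.capture("scene")
for x in(c,d): print(proj(x,[o["ee_pos"],[.419,.074,.017]]),[ (np.round(q["centre"],4),round(q["p"],2)) for q in finder.find_in(x,"roller_mid")[:2]])
A=cv2.resize(c["frame"][170:230,240:320,::-1],(800,600),interpolation=cv2.INTER_CUBIC)[:, :]
u,v=proj(d,[[.419,.074,.017]])[0].astype(int)
B=cv2.resize(d["frame"][v-40:v+20,u-40:u+40,::-1],(800,600),interpolation=cv2.INTER_CUBIC)
o=np.vstack([cv2.resize(A,(400,300)),cv2.resize(B,(400,300))]);print(u,v);cv2.imwrite("pics/z2.png",o)
```

```text
2.95 [0.41924671 0.07512945 0.10901922] 0.07572624165976775 [ 0.22972975 -0.06871764 -0.13123965]
dp [ 0.0006 -0.0007  0.049 ] yaw 0.001 j7 1.745
[[278.68390205 200.99155126]
 [281.98123937 207.73457906]] []
[[272.69355411 189.07033678]
 [273.7619634  218.9779909 ]] [(array([0.413 , 0.0725, 0.0188]), 0.47)]
273 218
```

View pics/z2.png

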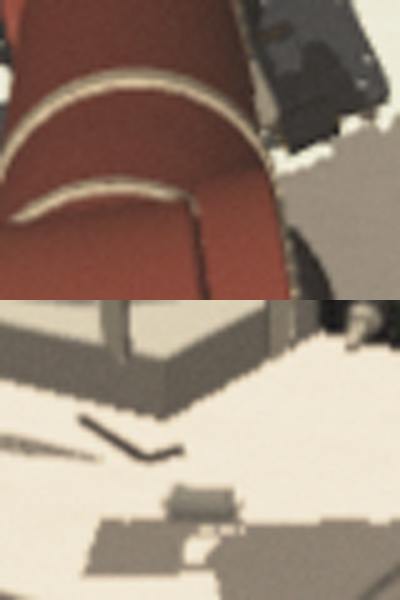

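Scene crop: the fingers (at ~(115,330) and (280,325) in the crop) straddle the roller (body centred at (202,503)), as predicted. Descend and grip.

{"api": "carry_out", "payload": {"dp": [[0,0,0.03],[0,0,0.06],[0,0,0.085],[0,0,0.1],[0,0,0.1]], "yaw": [0,0,0,0,0], "claw": [80,80,80,80,80]}}

```text
time: 3.65
ee_pos: [0.4184, 0.0752, 0.0075]
ee_rot: [-0.001, -0.254, 0.967, -0.0]
force: [1.0, 0.1, 0.5]
finger_gap: 0.0743
grasp_force: 0.0
```

{"api": "carry_out", "payload": {"dp": [[0,0,0],[0,0,0],[0,0,0],[0,0,0],[0,0,0]], "yaw": [0,0,0,0,0], "claw": [60,50,45,40,35], "grip_force": 10}}

```text
time: 4.15
ee_pos: [0.4191, 0.0746, 0.0091]
ee_rot: [0.001, -0.254, 0.967, -0.0]
force: [0.3, -0.1, 4.2]
finger_gap: 0.0457
grasp_force: 10.0
```

{"api": "carry_out", "payload": {"dp": [[0,0,0],[0,0,0],[0,0,0]], "yaw": [0,0,0], "claw": [35,35,35], "grip_force": 12}}

```text
time: 4.45
ee_pos: [0.4191, 0.0746, 0.0091]
ee_rot: [0.0, -0.254, 0.967, -0.0]
force: [-0.9, 0.3, 5.5]
finger_gap: 0.0453
grasp_force: 12.0
```

{"api": "carry_out", "payload": {"dp": [[0,0,-0.02],[0,0,-0.05],[0,0,-0.08],[0,0,-0.11],[0,0,-0.13]], "yaw": [0,0.0,0,0.1,0.2], "claw": [35,35,35,35,35]}}

```text
time: 4.95
ee_pos: [0.419, 0.0745, 0.1403]
ee_rot: [0.001, -0.154, 0.988, 0.0]
force: [1.6, 0.3, -1.7]
finger_gap: 0.0452
grasp_force: 12.0
```

Run:
```python
from h import *
o=get_obs();print(o["ee_pos"],o["finger_gap"],o["force"],o["joints"])
g=np.load("g.npy");go([.44,-.16,.15],g[2]+np.pi)
p=W(g,[[0,.012,.1]])[0];print(p);go(p,g[2])
```

```text
[0.41895765 0.07448973 0.14031478] 0.04524391867639825 [ 1.60691426  0.34325675 -1.74926659] [-0.17336276  0.39430408 -0.07253697  2.1355837   0.04793223  0.61156386
  1.60000711]
dp [ 0.0512 -0.2298 -0.0098] yaw -1.349 j7 1.6
[ 0.55230138 -0.26032616  0.1       ]
dp [-0.0252 -0.3595  0.0403] yaw -1.349 j7 1.6
```

{"api": "carry_out", "payload": {"dp": [[0.01,-0.046,0],[0.02,-0.092,0],[0.03,-0.138,0],[0.04,-0.184,0],[0.051,-0.23,-0.01]], "yaw": [0.14,0.28,0.42,0.56,0.7], "claw": [35,35,35,35,35]}}

```text
time: 5.45
ee_pos: [0.4398, -0.1614, 0.1478]
ee_rot: [-0.002, 0.195, 0.981, 0.0]
force: [1.5, 0.3, -1.1]
finger_gap: 0.0456
grasp_force: 12.0
```

{"api": "carry_out", "payload": {"dp": [[0,0,0],[0,0,0],[0,0,0],[0,0,0],[0,0,0]], "yaw": [0.14,0.28,0.42,0.56,0.7], "claw": [35,35,35,35,35]}}

```text
time: 5.95
ee_pos: [0.4405, -0.1598, 0.1483]
ee_rot: [-0.001, 0.52, 0.854, -0.0]
force: [0.4, 0.4, 0.7]
finger_gap: 0.0455
grasp_force: 12.0
```

{"api": "carry_out", "payload": {"dp": [[0,0,0],[0,0,0],[0,0,0],[0,0,0]], "yaw": [0.14,0.28,0.39,0.39], "claw": [35,35,35,35]}}

```text
time: 6.35
ee_pos: [0.4407, -0.1597, 0.1483]
ee_rot: [-0.0, 0.673, 0.74, -0.0]
force: [0.1, 0.4, 0.3]
finger_gap: 0.0457
grasp_force: 12.0
```

Run:
```python
from h import *
o=get_obs();print(o["ee_pos"],o["finger_gap"],o["force"],o["joints"])
g=np.load("g.npy")
p=W(g,[[0,.012,.085]])[0];print(p);go(p,g[2])
```

```text
[ 0.44067855 -0.15966368  0.14825487] 0.04571822434602945 [0.05532718 0.41162994 0.31082673] [-0.01527252  0.46696282  0.45054109  2.02711916 -0.30358209  0.71273263
  0.71982152]
[ 0.55230138 -0.26032616  0.085     ]
dp [-0.1107  0.1017  0.0631] yaw 0.007 j7 0.72
```

{"api": "carry_out", "payload": {"dp": [[-0.04,0,0],[-0.08,0.01,0],[-0.111,0.035,0.01],[-0.111,0.07,0.03],[-0.111,0.102,0.05]], "yaw": [0,0,0,0,0], "claw": [35,35,35,35,35]}}

```text
time: 6.85
ee_pos: [0.554, -0.2626, 0.0981]
ee_rot: [0.001, 0.673, 0.739, 0.0]
force: [0.9, 0.5, -0.2]
finger_gap: 0.0457
grasp_force: 12.0
```

{"api": "carry_out", "payload": {"dp": [[0,0,0.005],[0,0,0.013],[0,0,0.013]], "yaw": [0,0,0], "claw": [35,35,35]}}

```text
time: 7.15
ee_pos: [0.5509, -0.2611, 0.0847]
ee_rot: [-0.001, 0.673, 0.739, -0.001]
force: [-0.5, -0.3, -0.8]
finger_gap: 0.0458
grasp_force: 12.0
```

Run:
```python
from h import *
o=get_obs();print(o["ee_pos"],o["finger_gap"],o["force"]);e=o["ee_pos"]
g=np.load("g.npy");np.save("e.npy",e)
c=vision.capture("top");d=vision.capture("scene")
go(W(g,[[0,.012,.06]])[0],g[2])
for x,n in((c,"t"),(d,"s")): print(n,proj(x,np.vstack([e+[0,0,.008],W(g,[[0,.024,.054],[0,-.0024,.054],[0,0.012,.045]])])),[ (np.round(q["centre"],4),round(q["p"],2)) for q in finder.find_in(x,"roller_mid")[:2]])
u,v=proj(d,[W(g,[[0,.012,.06]])[0]])[0].astype(int);print(u,v)
B=cv2.resize(d["frame"][v-30:v+30,u-40:u+40,::-1],(800,600),interpolation=cv2.INTER_CUBIC)
A=cv2.resize(c["frame"][145:205,362:462,::-1],(500,300),interpolation=cv2.INTER_CUBIC)
O=np.zeros((600,800,3),np.uint8);O[:300,:500]=A;O[300:,:400]=cv2.resize(B,(400,300))
O[300:,400:]=cv2.resize(d["frame"][v-75:v+75,u-100:u+100,::-1],(400,300));cv2.imwrite("pics/z3.png",O)
```

```text
[ 0.55091033 -0.26112808  0.08468439] 0.04577541887081974 [-0.46960789 -0.31395284 -0.7578199 ]
dp [0.0013 0.0006 0.0262] yaw 0.006 j7 0.831
t [[411.70504107 164.471434  ]
 [404.32253581 167.826771  ]
 [413.98507466 167.86069526]
 [408.1095656  168.7173311 ]] []
s [[403.96889944 203.29339736]
 [397.84773261 215.18573016]
 [407.50255285 216.99981137]
 [401.84610586 218.96325345]] []
402 214
```

View pics/z3.png

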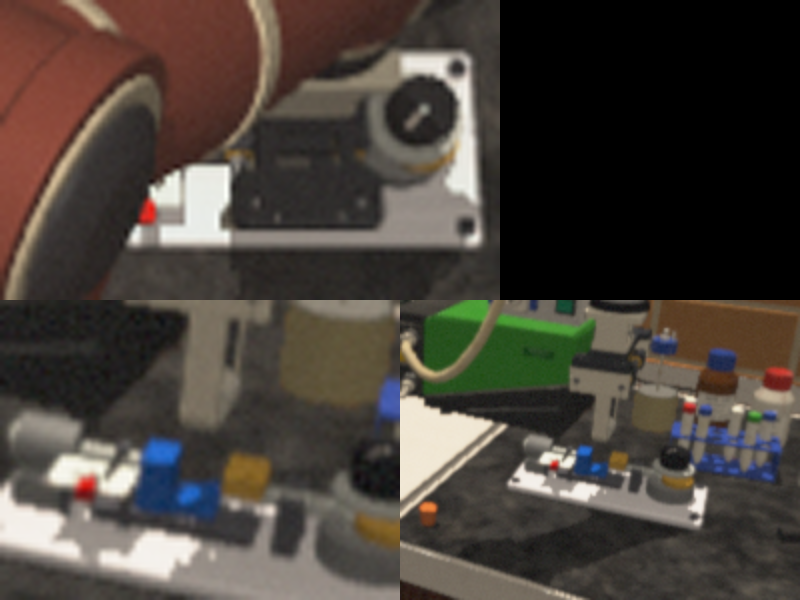

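Run:
```python
from h import *
g=np.load("g.npy");e=np.load("e.npy")
d=vision.capture("scene");cr=lambda p:np.round((proj(d,p)-[362,184])*5+[2.5,302.5],1)
print("jaw top near/far",cr(W(g,[[-.014,.024,.054],[.014,.024,.054]])).tolist())
print("shoe top near/far",cr(W(g,[[-.014,-.0024,.054],[.014,-.0024,.054]])).tolist())
print("knob top",cr(W(g,[[0,-.085,.079]])).tolist(),"base corners",cr(W(g,[[-.062,-.132,.012],[-.062,.124,.012]])).tolist())
f=[]
for y in(-.0075,.0075):
  for x in(-.023,-.041): f.append(e+W([0,0,g[2]],[[x,y,0]])[0])
print("finger",cr(f).tolist())
im=d["frame"][200:236,380:424]
b=im[:,:,2].astype(int)-im[:,:,0]
np.set_printoptions(linewidth=250)
print(b[8:28,8:30])
```

```text
jaw top near/far [[176.3, 468.3], [187.0, 448.8]]
shoe top near/far [[225.1, 477.6], [234.8, 457.7]]
knob top [[394.5, 454.3]] base corners [[457.9, 640.4], [-31.1, 536.5]]
finger [[216.3, 430.8], [209.6, 443.6], [188.0, 425.7], [180.9, 438.3]]
[[ -7  -9  -6 -10  -7  -6  -9 -10  -9  -7 -14 -14 -16 -17 -19 -18 -19 -18 -13  -9 -14 -10]
 [ -9  -8  -4  -4  -7  -7  -8 -10  -7  -7  -7  -8 -10 -10 -12 -13 -12 -12  -9 -10 -12  -8]
 [-11  -8  -6  -6  -2  -3  -4  -4 -10  -8  -6  -6  -7  -7  -6  -6  -6  -7  -8  -6  -9  -8]
 [-12  -9  -6   8  47  35  32  21   8   7  -6  -8  -7  -6  -8  -8  -5  -7  -7  -4  -5  -7]
 [ -8 -11   0  45 118 120 114 105  83  74  16  -7  -7  -8  -9  -7  -7  -4 -10  -3  -9  -4]
 [-11  -8  22  99 156 161 162 158 140 126  43  -4  -6  -5  -7  -6  -5  -5  -1 -11 -13 -10]
 [-21 -17  48 135 170 162 168 166 155 124  37  -5  -5  -7  -7  -5  -7  -4  -4 -12 -31 -45]
 [-25 -14  64 130 154 164 164 165 152  87  17  -5  -5  -5  -8  -6  -5  -5 -12 -23 -67 -76]
 [-19 -10  59  99 116 127 132 133 116  55   5  -6  -5  -5  -9  -9  -5  -5 -13 -41 -83 -92]
 [-23 -10  37  73  76  75  78  88  7
[... 265 characters left out ...]
2  69  52  48  48  55  54  43  46  42  46  33 -26 -82 -77 -78]
 [-13  28  61  68  75  66  76  67  59  69  85 118 122 113  83  75  73  53 -28 -73 -75 -78]
 [ -2  47  66  72  66  68  62  71  64  83 130 157 156 148  99  76  77  58 -18 -60 -65 -60]
 [  6  50  66  66  68  69  77  65  72  98 157 157 146 134  86  70  75  53   0 -30 -37 -41]
 [  9  53  73  68  68  72  67  61  75  96 130 129 105  97  79  70  65  48   2 -13 -24 -31]
 [  2  33  48  56  68  65  68  60  67  73  77  76  68  69  72  74  67  42   1 -10 -18 -17]
 [ -3  10  17  22  32  42  38  34  43  40  47  53  54  61  73  71  63  26  -3  -4  -7  -8]
 [ -3   0  -3   4   3   8   4   2   6   6   9  18  24  33  42  50  42  10  -4  -5  -1  -3]]
```

{"api": "carry_out", "payload": {"dp": [[0.001,0.001,0.01],[0.001,0.001,0.02],[0.001,0.001,0.028],[0.001,0.001,0.034],[0.001,0.001,0.038]], "yaw": [0,0,0,0,0], "claw": [35,35,35,35,35]}}

```text
time: 7.9
ee_pos: [0.5535, -0.2596, 0.0466]
ee_rot: [-0.001, 0.673, 0.74, -0.0]
force: [0.6, -0.8, -1.0]
finger_gap: 0.0458
grasp_force: 12.0
```

{"api": "carry_out", "payload": {"dp": [[0,0,0.001],[0,0,0.002],[0,0,0.003],[0,0,0.004],[0,0,0.005]], "yaw": [0,0,0,0,0], "claw": [35,35,35,35,35]}}

```text
time: 8.4
ee_pos: [0.5541, -0.2599, 0.0428]
ee_rot: [0.0, 0.673, 0.74, 0.0]
force: [-0.4, -0.1, -0.0]
finger_gap: 0.0458
grasp_force: 12.0
```

Run:
```python
from h import *
o=get_obs();print(o["ee_pos"],o["finger_gap"],o["force"],o["wrist_torque"]);g=np.load("g.npy")
go(W(g,[[0,.012,.038]])[0],g[2])
```

```text
[ 0.55413596 -0.25991168  0.04283695] 0.04584426318910998 [-0.37103783 -0.10123272 -0.02552282] [-0.0337735   0.02943415  0.09500563]
dp [-0.0002 -0.0019  0.0048] yaw 0.007 j7 0.853
```

{"api": "carry_out", "payload": {"dp": [[0,-0.001,0.001],[0,-0.001,0.002],[0,-0.001,0.003],[0,-0.001,0.003],[0,-0.001,0.003]], "yaw": [0,0,0,0,0], "claw": [35,35,35,35,35]}}

```text
time: 8.9
ee_pos: [0.553, -0.2599, 0.0396]
ee_rot: [-0.0, 0.673, 0.74, -0.0]
force: [0.3, 0.7, -0.7]
finger_gap: 0.0456
grasp_force: 12.0
```

{"api": "carry_out", "payload": {"dp": [[0,0,0.001],[0,0,0.001],[0,0,0.002],[0,0,0.002],[0,0,0.002]], "yaw": [0,0,0,0,0], "claw": [35,35,35,35,35]}}

```text
time: 9.4
ee_pos: [0.5532, -0.2603, 0.0386]
ee_rot: [0.001, 0.673, 0.74, 0.0]
force: [-0.9, -0.1, 5.2]
finger_gap: 0.046
grasp_force: 12.0
```

{"api": "carry_out", "payload": {"dp": [[0,0,-0.001],[0,0,-0.001],[0,0,-0.001],[0,0,-0.001],[0,0,-0.001]], "yaw": [0,0,0,0,0], "claw": [50,55,60,65,65]}}

```text
time: 9.9
ee_pos: [0.5529, -0.2598, 0.0384]
ee_rot: [-0.0, 0.673, 0.74, -0.0]
force: [-0.7, -0.1, 0.1]
finger_gap: 0.0603
grasp_force: 0.0
```

{"api": "carry_out", "payload": {"dp": [[0,0,-0.01],[0,0,-0.03],[0,0,-0.06],[0,0,-0.09],[0,0,-0.11]], "yaw": [0,0,0,0,0], "claw": [65,65,65,65,65]}}

```text
time: 10.4
ee_pos: [0.5537, -0.2606, 0.1517]
ee_rot: [0.002, 0.673, 0.739, 0.0]
force: [0.4, -0.6, 0.7]
finger_gap: 0.0605
grasp_force: 0.0
```

Run:
```python
from h import *
o=get_obs();print(o["ee_pos"],o["finger_gap"],o["force"],o["joints"]);g=np.load("g.npy")
c=vision.capture("top");d=vision.capture("scene")
for x,n in((c,"t"),(d,"s")):
  for l in("roller_mid","knob_top","mark_tip","pointer_tip"): print(n,l,[ (np.round(q["centre"],4),round(q["p"],2)) for q in finder.find_in(x,l)[:2]])
u,v=402,214
O=np.zeros((600,800,3),np.uint8);O[:300,:500]=cv2.resize(c["frame"][145:205,362:462,::-1],(500,300),interpolation=cv2.INTER_CUBIC)
O[300:]=cv2.resize(d["frame"][v-15:v+15,u-40:u+40,::-1],(800,300),interpolation=cv2.INTER_CUBIC);cv2.imwrite("pics/z4.png",O)
k=W(g,[[-.002,-.085,.1]])[0];print(k);go(k,g[2])
```

```text
[ 0.55372046 -0.26063726  0.1517017 ] 0.060468386841607887 [ 0.36494856 -0.64541235  0.66368916] [ 0.14474181  0.65503729  0.43548063  1.63471522 -0.32843549  0.92151564
  0.79428784]
t roller_mid []
t knob_top []
t mark_tip []
t pointer_tip []
s roller_mid [(array([ 0.5354, -0.2591,  0.0473]), 0.48)]
s knob_top [(array([ 0.5442, -0.3624,  0.0619]), 0.72), (array([ 0.544 , -0.2364,  0.0421]), 0.67)]
s mark_tip []
s pointer_tip [(array([ 0.5421, -0.24  ,  0.0458]), 0.71)]
[ 0.5587528  -0.35713204  0.1       ]
dp [-0.0977 -0.0027  0.0475] yaw 0.007 j7 0.795
```

View pics/z4.png

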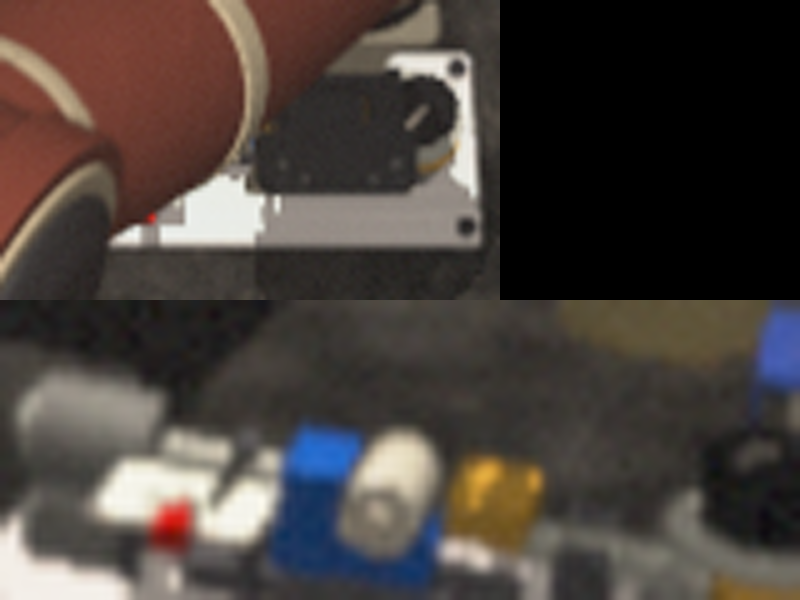

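The roller lies against the jaw face on the ledge (scene crop: (390,490)), with a gap to the brass shoe at (460,490). Red mark at ~(172,523), pointer at ~(232,480). On to the knob.

{"api": "carry_out", "payload": {"dp": [[-0.03,0,0],[-0.065,0,0],[-0.098,-0.002,0],[-0.098,-0.002,0.01],[-0.098,-0.002,0.02]], "yaw": [-0.14,-0.28,-0.42,-0.56,-0.7], "claw": [80,80,80,80,80]}}

```text
time: 11.4
ee_pos: [0.5593, -0.3598, 0.1278]
ee_rot: [-0.0, 0.377, 0.926, -0.001]
force: [0.4, 0.7, -0.8]
finger_gap: 0.0745
grasp_force: 0.0
```

{"api": "carry_out", "payload": {"dp": [[0,0,0.01],[0,0,0.02],[0,0,0.025],[0,0,0.025],[0,0,0.025]], "yaw": [-0.14,-0.28,-0.35,-0.35,-0.35], "claw": [80,80,80,80,80]}}

```text
time: 11.9
ee_pos: [0.56, -0.3578, 0.1033]
ee_rot: [-0.0, 0.213, 0.977, 0.0]
force: [0.3, -0.0, 0.0]
finger_gap: 0.0745
grasp_force: 0.0
```

Run:
```python
from h import *
o=get_obs();print(o["ee_pos"],o["finger_gap"],o["force"],o["wrist_torque"],o["joints"]);g=np.load("g.npy")
k=W(g,[[-.001,-.085,.067]])[0];go(k,g[2]+1.05)
d=vision.capture("scene");kp=W(g,[[0,-.085,.079]])[0];p=proj(d,[kp,kp+[.018,0,0],kp-[.018,0,0],kp+[0,.018,0],kp-[0,.018,0]])
u,v=p[0].astype(int);print(p-[u-30,v-30])
O=np.zeros((600,800,3),np.uint8)
O[:,:600]=cv2.resize(d["frame"][v-30:v+30,u-30:u+30,::-1],(600,600),interpolation=cv2.INTER_CUBIC);cv2.imwrite("pics/z5.png",O)
```

```text
[ 0.55999774 -0.35778578  0.1033149 ] 0.07449987133471167 [ 0.28853038 -0.01990765  0.02119969] [-0.04687513 -0.04341607  0.01423789] [ 0.46805026  0.75529547  0.12109503  1.50544535 -0.10680369  0.88798777
  1.76621364]
dp [0.0005 0.0006 0.0363] yaw 0.005 j7 1.766
[[30.40024711 30.35023232]
 [31.77392092 27.88987776]
 [28.98461196 32.88612719]
 [23.40177165 28.85629394]
 [37.51561921 31.86899014]]
```

View pics/z5.png

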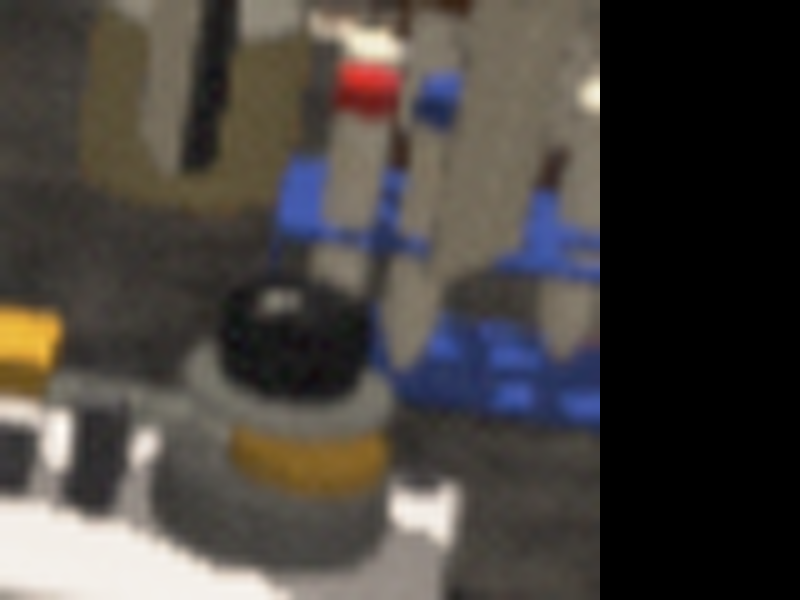

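{"api": "carry_out", "payload": {"dp": [[0,0,0.012],[0,0,0.024],[0,0,0.033],[0,0,0.036],[0,0,0.036]], "yaw": [0,0,0,0,0], "claw": [80,80,80,80,80]}}

```text
time: 12.45
ee_pos: [0.5597, -0.3573, 0.0666]
ee_rot: [-0.001, 0.212, 0.977, 0.0]
force: [0.2, -0.4, -0.0]
finger_gap: 0.0743
grasp_force: 0.0
```

{"api": "carry_out", "payload": {"dp": [[0,0,0],[0,0,0],[0,0,0],[0,0,0],[0,0,0]], "yaw": [0,0,0,0,0], "claw": [60,45,40,35,30], "grip_force": 5}}

```text
time: 12.95
ee_pos: [0.5603, -0.3577, 0.0679]
ee_rot: [0.0, 0.212, 0.977, 0.0]
force: [2.0, 2.8, 1.0]
finger_gap: 0.0387
grasp_force: 2.6
```

{"api": "carry_out", "payload": {"dp": [[0,0,0],[0,0,0],[0,0,0]], "yaw": [0,0,0], "claw": [30,30,30]}}

```text
time: 13.25
ee_pos: [0.561, -0.3562, 0.0678]
ee_rot: [0.0, 0.211, 0.977, 0.001]
force: [1.1, 3.3, 1.8]
finger_gap: 0.0357
grasp_force: 5.0
```

Run:
```python
from h import *
o=get_obs();print(o["ee_pos"],o["finger_gap"],o["force"],o["wrist_torque"]);g=np.load("g.npy")
q=o["ee_rot"];R=Ro.from_quat([q[1],q[2],q[3],q[0]]).as_matrix();print("tool force",R.T@o["force"],"tau",R.T@o["wrist_torque"]);go(W(g,[[0,-.085,.067]])[0],g[2]+1.05)
```

```text
[ 0.5609783  -0.35619824  0.06780829] 0.03566950665455219 [1.13448652 3.34571994 1.77544572] [ 0.82594185 -0.26487621  0.02760575]
tool force [ 0.3489647   3.51922686 -1.76815584] tau [-0.86159419  0.10002405 -0.02742372]
dp [-0.0001 -0.0008  0.0008] yaw 0.008 j7 1.772
```

{"api": "carry_out", "payload": {"dp": [[0,0.001,0],[0,0.002,0],[0,0.002,0]], "yaw": [0,0,0], "claw": [30,30,30], "grip_force": 15}}

```text
time: 13.55
ee_pos: [0.561, -0.3562, 0.0678]
ee_rot: [0.0, 0.212, 0.977, -0.0]
force: [1.1, 1.8, 1.6]
finger_gap: 0.0354
grasp_force: 15.0
```

{"api": "carry_out", "payload": {"dp": [[0,0,0],[0,0,0],[0,0,0],[0,0,0]], "yaw": [0,0,0,0], "claw": [30,30,30,30], "grip_force": 30}}

```text
time: 13.95
ee_pos: [0.561, -0.3562, 0.0678]
ee_rot: [0.0, 0.212, 0.977, -0.0]
force: [0.5, 2.2, 2.4]
finger_gap: 0.0352
grasp_force: 30.0
```

{"api": "carry_out", "payload": {"dp": [[0,0,0.0005],[0,0,0.001],[0,0,0.001],[0,0,0.001]], "yaw": [0,0,0,0], "claw": [30,30,30,30]}}

```text
time: 14.35
ee_pos: [0.561, -0.3562, 0.0676]
ee_rot: [0.0, 0.212, 0.977, -0.0]
force: [-1.0, 2.5, 5.6]
finger_gap: 0.0354
grasp_force: 30.0
```

{"api": "carry_out", "payload": {"dp": [[0,0,0.0005],[0,0,0.001],[0,0,0.0015],[0,0,0.002],[0,0,0.002]], "yaw": [0,0,0,0,0], "claw": [30,30,30,30,30]}}

```text
time: 14.85
ee_pos: [0.5611, -0.3562, 0.0669]
ee_rot: [0.0, 0.212, 0.977, -0.0]
force: [-1.9, 3.1, 11.5]
finger_gap: 0.0352
grasp_force: 30.0
```

{"api": "carry_out", "payload": {"dp": [[0,0,0.0005],[0,0,0.0005],[0,0,0.0005],[0,0,0.0005]], "yaw": [0,0.05,0.1,0.15], "claw": [30,30,30,30]}}

```text
time: 15.25
ee_pos: [0.5612, -0.356, 0.0667]
ee_rot: [0.0, 0.285, 0.959, -0.0]
force: [-3.0, 3.6, 13.4]
finger_gap: 0.0352
grasp_force: 30.0
```

```bash
cat > st.py <<'E'
from h import *
import sys
o=get_obs();q=o["ee_rot"];R=Ro.from_quat([q[1],q[2],q[3],q[0]]).as_matrix()
print("t",o["time"],"pos",o["ee_pos"].round(4),"Ftool",(R.T@o["force"]).round(1),"tau",(R.T@o["wrist_torque"]).round(2),"yd",round(np.arctan2(R[1,1],R[0,1]),3),"j7",o["joints"][6].round(2))
d=vision.capture("scene")
O=cv2.resize(d["frame"][196:236,358:418,::-1],(720,480),interpolation=cv2.INTER_CUBIC)
np.save(sys.argv[1]+".npy",d["frame"][196:236,358:418])
cv2.imwrite("pics/%s.png"%sys.argv[1],O)
E
python3 st.py s0
python3 - <<'E'
import numpy as np
np.set_printoptions(linewidth=250)
a=np.load("s0.npy").astype(int)
print(a[8:28,4:36].sum(2)//3); print((a[:,:,0]-a[:,:,1])[18:30,8:28])
E
```

```text
t 15.25 pos [ 0.5612 -0.356   0.0667] Ftool [  4.4   1.4 -13.4] tau [-0.53  0.91 -0.17] yd 0.993 j7 1.65
[[ 60  67  67  61  53  55  50  47  36  38  31  33  35  31  26  31  27  31  31  33  27  32  36  51  62  64  65  63  60  58  55  55]
 [ 65  62  67  67  69  73  71  68  58  55  51  49  47  34  34  32  31  32  26  24  34  42  52  63  63  65  64  62  67  60  57  56]
 [ 67  64  68  74  96 113 107 102  92  83  79  70  68  58  39  31  29  30  31  31  35  52  59  64  60  67  66  62  64  55  56  52]
 [ 61  68  75 100 128 141 138 136 128 123 120 114 104  96  60  49  40  37  38  32  49  57  61  61  59  57  59  59  54  56  51  51]
 [ 63  74 103 144 140 143 142 148 147 147 146 146 136 131 116 106  69  39  39  42  53  54  58  54  55  53  53  51  55  50  51  49]
 [ 63  83 133 154 138 134 137 142 143 147 149 149 150 149 146 135  78  44  44  44  55  55  55  56  52  53  49  46  45  47  50  47]
 [ 56  90 143 129 121 122 126 130 135 136 143 144 146 150 146 126  72  47  39  47  56  54  54  52  53  55  55  52  49  49  50  50]
 [ 57  82 125 109 101 109 111 117 121 126 128 130 137 138 139 105  74  74  67 
[... 1922 characters left out ...]
 2   2   2   4   1   3   5   6   7]
 [  3   3   2   3   5   5   2   2   1   1   3   4   8  16  26   6   4   3   5   5]
 [  5   4   2   3   7   8   3   2   1   1   4  22  72  85 100  23   7   4   5   1]
 [  3   2   4   1   5   9  10   5   5   3  12  64 151 171 149  39   4   4   2   1]
 [  3   3   1   2   4   6   6   6   6   9  28 104 158 168 133  36   7   3   1   2]
 [  5   2   4   5   5   5   4   0   5   5  21  88  93 100  77  26  13  12   3   3]
 [  4   2   3   3   1   3   4   3   0   3  18  59  68  74  52  14   9   7   8   5]
 [  6   5   3   4   2   4   2   3   2   5  13  25  27  36  27   8   6   3   3   7]
 [ 12  12  13   9   6   7   4   6   1   1   7  11  10  13   6   4   4   3   3   5]]
```

View pics/s0.png

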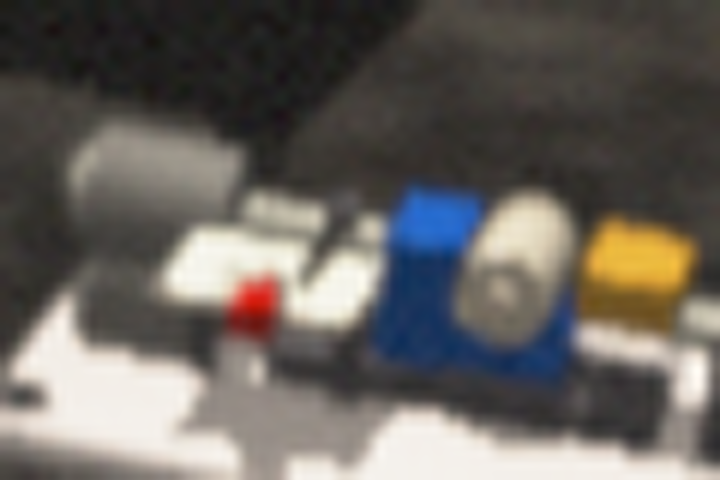

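Run:
```python
from h import *
np.set_printoptions(linewidth=250)
g=np.load("g.npy");d=vision.capture("scene");c=vision.capture("top")
def rel(x,uv,z):
    p=ray(x,[uv],z)[0];d=p[:2]-g[:2];s,co=np.sin(g[2]),np.cos(g[2]);return np.round([co*d[0]+s*d[1],-s*d[0]+co*d[1]],4)
for z in(.049,.051): print("scene mark",rel(d,[358+21.5,196+22.5],z),"ptr",rel(d,[358+25.0,196+23.1],.051))
P=proj(d,W(g,[[-.0385,.055,.051],[-.0385,.045,.051],[-.0285,.055,.051]]));print((P[1]-P[0])/10,(P[2]-P[0])/10)
a=cv2.imread("pics/top0.png")[168:190,380:402].astype(int)
print(a.sum(2)//3);print((a[:,:,2]-a[:,:,1])[10:22])
n=c["frame"][168:190,380:402].astype(int);print((n.sum(2)//3)[6:18])
```

```text
scene mark [-0.0327  0.0667] ptr [-0.0364  0.0563]
scene mark [-0.0369  0.0658] ptr [-0.0364  0.0563]
[0.3654979  0.07126181] [ 0.0895197  -0.14437057]
[[145 144 144 147 128 195 205 205 206 206 203 204 115  95 106 165 198 193 138 122 122 120]
 [143 140 142 140 126 176 185 186 187 186 185 185  97  78  81 158 184 172 132 120 122 122]
 [131 131 133 133 120 134 162 128 119 120 121 122  82  59  73 119 123 106 121 121 122 120]
 [123 119 120 124 117 130 207 120  72  69  73  71  71  61  67  73  70  70 107 121 123 122]
 [110 109 109 110 112 134 178 108  69  66  65  69  69  62  65  67  63  64  99 124 124 126]
 [ 93  94  97  97 110 141 144 106 101 101  83  82  81  64  67  96  85  78  79  91  95  93]
 [ 80  83 197 210 212 213 216 212 211 211 209 207 208 106 105 204 207 206  95  63  62  62]
 [ 86  86 222 231 232 232 231 232 230 230 231 230 231 120 166 227 231 230 111  63  64  63]
 [ 83  79 221 232 231 231 231 231 231 231 231 231 231 122 186 228 231 230 122  67  65  66]
 [ 72  66 221 231 231 230 231 231 230 231 231 231 231 128 158 227 231 231 122  72  70  71]
 [148  85 221 232 231 231 231 230 231 
[... 2540 characters left out ...]
1  50  54  89  98  91  89  89  90  92  91  93  93  93  95  94]
 [218 175 224 232 215 110  51  52  85  97  89  86  86  89  88  90  90  89  92  91  92  94]
 [230 224 227 231 166  78  51  65 116  99  85  86  88  89  87  91  90  92  92  94  93  91]
 [232 231 228 231 131  52  54 104 109  93  86  86  85  86  88  88  89  88  91  89  92  92]
 [232 232 228 214 112  53  64 106  92  88  87  86  84  88  87  89  89  88  90  89  90  92]
 [231 232 230 181  88  53  82  92  87  85  84  85  86  89  86  86  88  85  90  88  90  76]
 [232 232 231 149  68  68  89  85  84  84  85  84  85  84  86  87  86  86  88  91  84  57]
 [232 232 223 131  60  95  91  83  82  82  84  83  81  86  88  84  86  86  87  86  67  53]]
```

{"api": "carry_out", "payload": {"dp": [[0,0,0],[0,0,0],[0,0,0],[0,0,0]], "yaw": [0.06,0.12,0.18,0.24], "claw": [30,30,30,30]}}

```text
time: 15.8
ee_pos: [0.5615, -0.3556, 0.0667]
ee_rot: [0.001, 0.398, 0.918, 0.0]
force: [-2.5, 4.8, 12.2]
finger_gap: 0.0351
grasp_force: 30.0
```

```bash
cat >> st.py <<'E'
from scipy.optimize import minimize_scalar
from scipy.ndimage import shift
a=np.load("s0.npy").astype(float);b=d["frame"][196:236,358:418].astype(float)
def cost(s):
    w=shift(a,(-.0713*s,-.3655*s,0),order=3,mode="nearest")
    return np.mean((w-b)[14:30,31:42]**2)
v=[cost(s) for s in np.arange(-1,13,.5)];i=np.argmin(v)*.5-1
r=minimize_scalar(cost,bounds=(i-.6,i+.6),method="bounded");print("jaw mm",round(r.x,2),"res",round(r.fun,1))
E
python3 st.py s1
```

```text
t 15.8 pos [ 0.5615 -0.3556  0.0667] Ftool [  5.2   1.5 -12.2] tau [-0.37  1.03 -0.17] yd 0.753 j7 1.47
jaw mm -0.03 res 10.8
```

{"api": "carry_out", "payload": {"dp": [[0.001,0,0.0003],[0.001,0,0.0003],[0.001,0,0.0003],[0.001,0,0.0003]], "yaw": [0.06,0.12,0.18,0.24], "claw": [30,30,30,30]}}

```text
time: 16.25
ee_pos: [0.5618, -0.3554, 0.0667]
ee_rot: [0.002, 0.505, 0.863, 0.0]
force: [-0.1, 3.9, 12.8]
finger_gap: 0.0353
grasp_force: 30.0
```

```bash
python3 st.py s2
```

```text
t 16.25 pos [ 0.5618 -0.3554  0.0667] Ftool [  3.4   1.8 -12.8] tau [-0.24  0.78 -0.16] yd 0.513 j7 1.28
jaw mm -0.01 res 9.1
```

{"api": "carry_out", "payload": {"dp": [[0,0,0],[0,0,0],[0,0,0],[0,0,0]], "yaw": [0.06,0.12,0.18,0.24], "claw": [30,30,30,30]}}

```text
time: 16.7
ee_pos: [0.5622, -0.3552, 0.0668]
ee_rot: [0.002, 0.604, 0.797, 0.001]
force: [0.1, 3.6, 11.7]
finger_gap: 0.0353
grasp_force: 30.0
```

```bash
python3 st.py s3
```

```text
t 16.7 pos [ 0.5622 -0.3552  0.0668] Ftool [  3.4   1.1 -11.7] tau [-0.16  0.76 -0.19] yd 0.274 j7 1.09
jaw mm 1.76 res 117.1
```

Run:
```python
import numpy as np
np.set_printoptions(linewidth=250)
for n in("s0","s3"):
    a=np.load(n+".npy").astype(int);b=a[:,:,2]-a[:,:,0];print(n);print(b[16:28:2,28:58]);print((a.sum(2)//3)[18:26,20:34])
```

```text
s0
[[  -4   -7  -11  -11    0   48  119  117  112  104   83   69   17   -9  -22  -28  -30  -26  -15   -8   -8   -5   -7   -5   -5   -2   -9   -8   -8   -7]
 [  -6  -12  -22  -14   49  132  160  167  167  162  158  109   -3  -38  -35  -31  -36  -36  -34  -21   -7  -23  -74  -93  -56  -47  -38  -28  -14  -12]
 [ -15  -15  -18   -7   63  104  116  132  129  136   94   -6  -37  -26  -34  -35  -35  -39  -33  -27  -35 -117 -170 -170 -172 -169 -169 -158 -142  -95]
 [ -12  -13  -17  -10   34   72   70   65   68   53    6  -21  -20  -21  -21  -26  -34  -33  -25  -20  -69 -148 -160 -169 -169 -169 -174 -174 -167  -84]
 [  -9  -11  -21    6   52   70   69   68   63   34  -16  -19  -23  -32  -28  -21  -22  -18    4   18  -59  -80  -82  -90  -89  -93 -103 -110  -82  -31]
 [ -27  -26   -6   44   68   64   68   72   69   40   -6  -17  -22  -22  -18  -19  -13    5   61   54  -34  -55  -61  -63  -68  -73  -72  -69  -29  -23]]
[[134 148 155 168 177 185 179  92  66  97 163 156 107 109]
 [180 155 141 145 139 138 126  71  85 120 179 176 118 103]
 [230 220 214 211 203 165  86  83 118 127 140 139  91  79]
 
[... 989 characters left out ...]
20  -26  -46  -75  -77  -77  -81  -82  -86  -86  -76  -34  -20  -19  -12]
 [ -26  -24    4   66   63   67   68   71   59   23   -5  -20  -20  -19  -20  -16   -3  -10  -20  -40  -52  -54  -59  -63  -69  -46  -16  -20  -22  -21]]
[[137 145 155 172 178 173  94  58  97 152 164 139 116 115]
 [181 154 141 143 138 121  73  78 112 166 177 145 106 105]
 [231 222 212 209 188 109  86 118 134 136 133 103  75  75]
 [238 236 230 234 208 117 150 208 212 203 179 157  79  62]
 [220 216 199 210 160 142 218 238 239 238 226 173  84  57]
 [163 152 136 145 149 180 237 240 240 240 232 135  68  54]
 [119 105 106 139 204 222 239 240 240 239 203  98  59  55]
 [ 88  81  98 139 221 233 240 240 238 225 128  63  56  53]]
```

{"api": "carry_out", "payload": {"dp": [[0.001,0,0.0006],[0.001,0,0.0006],[0.001,0,0.0006],[0.001,0,0.0006],[0.001,0,0.0006]], "yaw": [0,0.06,0.12,0.18,0.24], "claw": [30,30,30,30,30]}}

```text
time: 17.25
ee_pos: [0.5626, -0.3551, 0.0667]
ee_rot: [0.003, 0.695, 0.719, 0.001]
force: [1.6, 2.6, 12.3]
finger_gap: 0.0351
grasp_force: 30.0
```

```bash
cat >> st.py <<'E'
print((b.sum(2)//3).astype(int)[18:26,18:34])
E
python3 st.py s4
```

```text
t 17.25 pos [ 0.5626 -0.3551  0.0667] Ftool [  2.5   1.8 -12.3] tau [-0.04  0.61 -0.25] yd 0.034 j7 0.91
jaw mm 4.48 res 264.1
[[111 109 133 150 155 168 168 110  61  81 127 164 148 117 115 117]
 [207 201 178 156 142 141 116  81  87 101 141 167 145 107  98 105]
 [239 237 232 220 210 197 109 106 160 138 139 133 100  88  74  79]
 [238 234 238 236 228 216 124 162 225 216 211 204 174 153  84  62]
 [231 217 219 216 189 167 143 215 238 239 239 238 226 173  85  59]
 [227 206 164 153 129 130 181 224 240 240 241 240 232 134  65  55]
 [211 179 123 102 107 144 221 227 240 241 240 238 204 103  58  60]
 [132 114  84  73  94 141 224 232 239 240 238 224 129  68  58  50]]
```

{"api": "carry_out", "payload": {"dp": [[0,0,0.0003],[0,0,0.0003],[0,0,0.0003],[0,0,0.0003],[0,0,0.0003]], "yaw": [0.06,0.12,0.18,0.22,0.22], "claw": [30,30,30,30,30]}}

```text
time: 17.8
ee_pos: [0.563, -0.3553, 0.0666]
ee_rot: [0.003, 0.769, 0.639, 0.001]
force: [1.8, 4.0, 14.6]
finger_gap: 0.035
grasp_force: 30.0
```

```bash
python3 st.py s5
```

```text
t 17.8 pos [ 0.563  -0.3553  0.0666] Ftool [  4.2   1.1 -14.6] tau [ 0.07  0.62 -0.21] yd -0.184 j7 0.73
jaw mm 6.62 res 259.5
[[109 107 135 146 153 162 132  71  85 122 168 152 113 116 113 118]
 [207 200 179 156 139 123  88  89 109 130 160 143 107  95  99 106]
 [239 237 231 220 199 122 109 171 172 141 138 116  90  86  75  74]
 [239 234 238 236 207 117 157 227 228 215 212 202 173 155  80  59]
 [231 216 220 212 162 136 197 237 240 239 239 237 227 172  85  59]
 [228 207 164 154 129 150 209 227 240 240 240 240 233 136  66  59]
 [210 177 122 101 106 147 224 228 240 240 240 238 204  97  57  58]
 [132 117  88  81  97 139 222 232 239 240 238 225 126  69  58  61]]
```

View pics/s5.png

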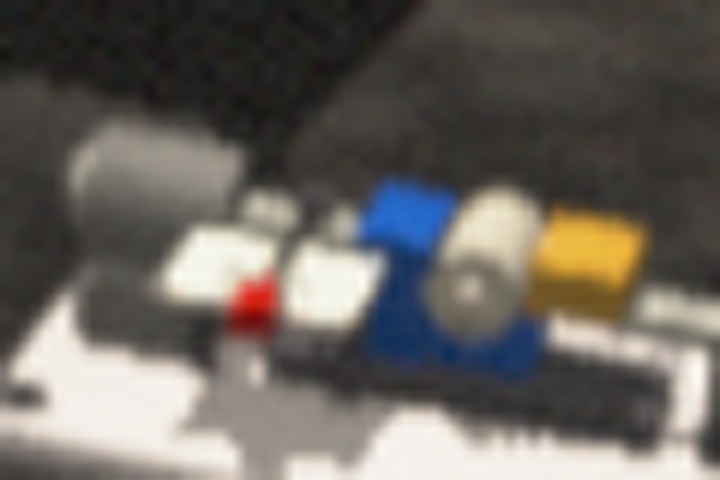

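The pointer is now at about (285,265) in the crop, just right of the mark's tip (~(265,275)). Release the knob and check from the top with a clear view.

{"api": "carry_out", "payload": {"dp": [[0,0,-0.001],[0,0,-0.002],[0,0,-0.003],[0,0,-0.004],[0,0,-0.0045]], "yaw": [0,0,0,0,0], "claw": [30,30,30,30,30]}}

```text
time: 18.35
ee_pos: [0.563, -0.3551, 0.0678]
ee_rot: [0.003, 0.769, 0.639, 0.001]
force: [6.1, -1.8, -0.4]
finger_gap: 0.0353
grasp_force: 30.0
```

{"api": "carry_out", "payload": {"dp": [[0,0,0],[0,0,0],[0,0,0],[0,0,0],[0,0,0]], "yaw": [0,0,0,0,0], "claw": [45,60,75,80,80]}}

```text
time: 18.85
ee_pos: [0.559, -0.3543, 0.067]
ee_rot: [-0.001, 0.77, 0.638, -0.001]
force: [0.1, 0.6, -0.0]
finger_gap: 0.0695
grasp_force: 0.0
```

{"api": "carry_out", "payload": {"dp": [[0,0,-0.02],[0,0,-0.05],[0,0,-0.09],[0,0,-0.13],[0,0,-0.13]], "yaw": [0,0,0,0,0], "claw": [80,80,80,80,80]}}

```text
time: 19.35
ee_pos: [0.5621, -0.3573, 0.2042]
ee_rot: [0.006, 0.77, 0.638, 0.001]
force: [-1.0, -0.9, 0.6]
finger_gap: 0.0743
grasp_force: 0.0
```

```bash
python3 st.py s6
python3 - <<'E'
from h import *
np.set_printoptions(linewidth=250)
o=get_obs();R=Ro.from_quat(np.roll(o["ee_rot"],-1)).as_matrix();print(R.round(2))
c=vision.capture("top");n=c["frame"][168:190,380:402].astype(int);print((n.sum(2)//3))
E
```

```text
t 19.35 pos [ 0.5621 -0.3573  0.2042] Ftool [-1.  -0.8 -0.6] tau [ 0.07 -0.13  0.03] yd -0.186 j7 0.66
jaw mm 6.66 res 257.5
[[111 108 135 147 154 163 128  73  86 123 170 151 117 114 115 114]
 [207 203 180 155 137 122  85  89 108 134 160 141 109  93 100 103]
 [238 237 231 222 199 122 108 171 172 140 136 117  91  84  75  77]
 [239 234 238 235 207 117 157 227 230 215 212 201 174 152  79  61]
 [231 217 220 214 159 134 198 237 240 239 239 238 227 174  84  52]
 [228 206 162 153 131 150 209 226 240 240 240 240 232 135  66  62]
 [210 178 122 103 112 148 222 227 240 241 240 238 206 100  59  59]
 [132 114  85  85  99 144 221 232 239 240 238 224 128  67  54  58]]
[[ 0.19  0.98  0.  ]
 [ 0.98 -0.19 -0.  ]
 [-0.    0.01 -1.  ]]
[[ 80  79  78  77  79  76  76  75  74  71  69  70  65  65  70  71  67  69  70  69  72  74]
 [ 83  80  80  77  78  77  76  76  73  74  72  72  71  71  73  73  70  67  65  64  61  64]
 [ 81  84  81  82  80  78  79  75  70  77  75  75  77  74  75  73  72  71  68  69  66  63]
 [ 83  81  82  81  83  80  70  77  78  78  77  76  78  76  74  77  76  73  73  68  69  68]
 [ 82  82 
[... 928 characters left out ...]
7  86  85  88  87  88  77  62  52  53  93 140 149 140 125 106]
 [ 90  87  87  89  88  86  89  86  85  89  86  73  64  54  81 129 149 151 133 108  96  95]
 [ 90  89  88  90  88  89  86  88  90  85  73  60  54  94 148 165 148 118  97  93  92  92]
 [ 89  91  87  89  88  87  89  88  86  70  54  52 102 154 163 138 109  97  90  80  74  69]
 [ 90  89  87  90  90  92  91  86  67  55  59 122 159 154 123 106  95  82  75  62  58  53]
 [ 91  91  89  90  89  93  86  68  54  65 142 168 154 116  98  94  83  65  57  55  50  51]
 [ 91  93  90  90  94  88  67  50  80 151 177 156 118  98  86  74  65  59  55  53  51  52]
 [ 91  91  91  95  91  66  54  87 157 178 156 115 100  86  71  61  57  53  52  51  52  50]]
```

{"api": "carry_out", "payload": {"dp": [[-0.045,-0.012,0],[-0.09,-0.024,0],[-0.135,-0.036,0],[-0.18,-0.048,0],[-0.215,-0.06,0]], "yaw": [0,0,0,0,0], "claw": [80,80,80,80,80]}}

```text
time: 19.95
ee_pos: [0.4584, -0.5561, 0.1948]
ee_rot: [-0.002, 0.771, 0.637, -0.001]
force: [-0.0, -1.1, 0.4]
finger_gap: 0.0746
grasp_force: 0.0
```

Run:
```python
from h import *
np.set_printoptions(linewidth=250)
o=get_obs();print(o["ee_pos"],o["joints"])
c=vision.capture("top");n=c["frame"][168:190,380:402].astype(int);print((n.sum(2)//3));print((n[:,:,0]-n[:,:,1])[12:20])
np.save("topafter.npy",c["frame"])
```

```text
[ 0.45839234 -0.55612294  0.19484406] [ 0.60593722  0.80310521  0.52639604  1.21694923 -0.3924974   1.22447319  0.94217741]
[[146 146 145 146 130 195 205 205 206 147 107  98 108 194 203 141 127 124 121 121 118 124]
 [142 142 141 142 126 176 186 186 187 133  84  75  88 179 185 120 124 122 122 119 120 125]
 [131 133 133 132 118 132 160 126 119  97  65  60  75 119 122  82 121 123 121 119 119 123]
 [120 122 122 122 117 129 208 117  73  71  67  61  69  73  66  72 119 121 121 122 121 125]
 [105 108 110 110 114 137 179 106  72  68  66  64  67  67  62  66 123 126 121 124 123 126]
 [ 95  94  95  99 112 138 144 107 100 102  84  61  77  78  79  75  95  95  93  91  92  93]
 [ 80  81 196 209 210 216 215 211 211 211 172  95 196 207 208 207 205 207  95  60  63  65]
 [ 87  86 222 231 231 231 231 231 231 231 200 107 223 231 231 231 230 231 110  64  64  66]
 [ 82  79 221 231 231 231 231 230 231 231 199 106 223 231 231 231 231 231 111  65  65  66]
 [ 69  64 220 232 231 231 231 231 230 231 199 107 223 231 231 231 230 231 117  72  69  70]
 [145  84 221 232 231 232 231 231 231 231 199  99 223 231 231 231 
[... 1055 characters left out ...]
3  -4  -3  -2  -5  -3  -3  -4  -3  -3  -3  -3   4   0  -1  -1]
 [ -2  -2   1  -2  -3  -2  -2  -3  -5  -4  -2   4   0  -5  -4  -2  -3  -3   4  -1  -1  -2]
 [ -2  -2   0  -2  -2  -3  -2  -4  -5  -3  -4  26   0  -3  -3  -3  -3  -2   5  -3  -2  -2]
 [ -1  -1   0  -2  -3  -2  -2  -3  -3  -3  21  84   2  -2  -3  -2  -3  -2   5  -3  -2  -3]
 [ -3  -2  -1  -1  -2  -3  -2  -2  -3  -2  45  99  15  -2  -3  -3  -2  -3   5  -2  -2  -3]
 [ -2  -3   3   1  -1  -1  -1  -1  -1  26 107 145 103   6   0   0  -1  -1   5  -2  -2  -2]
 [ -2  -2  -1   4   6   5   6   6   6  63 159 164 167  26   6   6   6   4   7  -3  -3  -2]
 [ -3  -2  -3   3   9   8  10   8   8  60 159 164 166  35   7  10   7   8   9  -3  -2  -3]]
```

The top view shows the pointer centred at column 390.85 and the mark's tip at about 390.8. They agree within roughly 0.3 mm, so no correction is needed.

```bash
python3 -c "
from h import *
print(sign_off())"
```

```text
the job is handed in; nothing more can be done
None
```

I handed the job in with the roller squeezed across the jaw, the pointer within about 0.5 mm of the red set mark in the top view, and the knob released and up; no verdict on the judging came back.

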